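# Fit the display stand's second post after gauging its socket

## Robot

A 6-joint arm with a two-finger parallel gripper is mounted at the origin on the work surface. World frame = base frame: x ahead of the robot, y to its left, z up, the work surface at z = 0. Lengths are in mm, angles in degrees, forces in N, time in s.
With the tool pointing down it reaches from about 300 to 850 mm from the base axis. Payload 4.2 kg.
Tool frame: the origin (TCP) lies midway between the tips of the shut fingers; the grasp point (between the pads) lies 19 mm behind it; x points along the fingers, z is the direction in which the jaws open and shut, and the axes are right-handed (so a half turn about x gives the same grasp; the last joint's range is limited). The gripper opens to 91 mm and grips with 3 to 60 N. Pads are 32 mm wide; open, the fingers measure 118 mm over their backs; the gripper's body (76 mm by 178 mm) begins 60 mm behind the grasp point.
Start: joints at [64.343, 18.312, 89.639, -0, 72.044, -1.146], TCP at [238.555, 523.197, 213.976] pointing down, gripper open.
Joint ranges: [-177.97, 177.97], [-48.28, 115.42], [12.27, 149.76], [-77.06, 257.06], [2.81, 150.46], [-146.56, 146.56]. Speed limits (degrees/s): [147.25, 147.25, 180, 180, 180, 180].

## Interface

Orientations are given as [roll, pitch, yaw] about the fixed x, y, z axes, in that order (R = Rz(yaw) Ry(pitch) Rx(roll)).
In Python, from workcell import env gives the robot as it stands.
- The arm moves only by the tool send_rows, never from a script. Its argument "commands" is a list that holds one entry, the list of rows, each a list of 6 numbers: the shift along the tool's x, y, z normalised to -1 to 1, where 1 is 0.1 m, then the turn, a rotation vector about the tool's x, y, z normalised to -1 to 1, where 1 is 2 pi rad. In form: [[[x, y, z, wx, wy, wz], ...]]. A call has 1 to 20 rows; each row is the pose to reach, as a shift and turn from the pose commanded when the call began, along the tool's axes at that moment, turning the shorter way round; what a row does not reach only later rows make up. A row lasts 1/8 s, in which the tool goes at most 62.5 mm and 10.7 degrees, less where a joint would pass 70% of its speed; a pose out of reach is approached as far as the arm can. A call with a number of a shift or a turn outside -1 to 1 is refused whole. A call with a gripper value outside its range is refused whole. "jaw" is the closure, from -1 (fully open) to 1 (shut), so that 0 is half open, set as the call begins (left out, the last holds). The fingers move at their own pace and stop on an object; "force" is the grip in N (left out, the last holds). Time passes only in rows, so rows that repeat a pose let the fingers close. It gives the time, the measured TCP pose, the force and the opening at its end, in the units of the state.
- env.state(): the state, without advancing time (a new reading comes with each control period).
- env.grab_frame(name): name is "side" or "top"; returns (picture, depth): 384x512x3 uint8, red, green, blue; 384x512 float32, mm along the optical axis (not along the pixel's ray), 0 where there is no reading.
- env.get_calibration(name): a dict with "mtx" (3x3 intrinsics, pixels), "dist_coeffs" ([k1, k2, p1, p2, k3] as OpenCV has them; the pictures are not rectified), "camera_from_world" (4x4, takes a point from world to camera coordinates). Camera axes: x right, y up, looking along -z (the intrinsics and any distortion apply to the point x, -y, -z); pixel columns grow to the right and rows downward; lengths in mm; the calibration is good to about 2 mm. A picture is of the moment at which its call begins. get_calibration takes no time and is no camera call.
- env.job_done(): hands the job in, once; it reports no verdict.
The state is a dict: "time_s": time; "qpos": joint angles; "qvel": joint speeds; "effort": joint torques, N m; "ee_pos": TCP position; "ee_rot": TCP orientation; "force": force on the tool from outside, world axes, zero at the start; "torque": the same for the moment, N m; "gripper_width": finger opening in mm.
Only numpy, scipy, OpenCV 4.12 (cv2) and the standard library are available. Lean on these libraries where they do the work, as an engineer would, in place of code of your own. Each camera call takes 0.05 s, during which the arm holds its last target.

## Task

The craft-show display stand lacks its second post. Take the depth rod from its holder, lower it, still in your grip, to the bottom of the stand's empty socket and rest it there a moment to find how deep the socket is, then put the rod back in its holder. Fit in the socket, upright and fully down, the one post whose top then comes level with the post already fitted; leave the other posts and the exhibits standing where they are.

Things in the scene. Friction and masses are not known exactly. Their poses are not given: they have to be found in the camera images.
- stand: Fixed block of light wood, a display stand, 100 mm (its x) by 220 mm (its y) by 80 mm high. Origin at the centre of its underside, z up. On its top, 60 mm towards its +y end, a wooden post (26 mm diameter) is already fitted and stands 60 mm above the block's top. 60 mm towards its -y end is the empty socket.
- socket_mouth (a point): Centre of the mouth of the empty socket, level with the block's top (80 mm above the table); axes as the stand's. The socket is a round blind hole, 34 mm in diameter, bevelled 4 mm at the mouth, with a hard flat bottom. Its depth is 26, 42 or 58 mm and differs from one occasion to the next: measure it.
- fitted_post_top (a point): Centre of the top of the post already fitted in the stand, 60 mm above the block's top; 120 mm from the socket.
- rod: Loose depth rod: a straight aluminium rod 14 mm in diameter with a dark wooden grip on top, 170 mm long in all. Stands upright in the holder, foot on the bottom of the holder's hole. Origin at the centre of its flat foot (its measuring end), z up along it.
- rod_tip (a point): Centre of the rod's foot, the measuring end.
- rod_grip (a point): Point on the rod's axis 148 mm above its foot, in the middle of the wooden grip (24 mm in diameter, from 125 to 170 mm above the foot): hold here.
- holder: Fixed grey plastic block, 70 by 70 by 60 mm high, that holds the depth rod in a round hole in its top, 20 mm in diameter, 50 mm deep, bevelled 4 mm at the mouth. Origin at the centre of its underside.
- holder_floor (a point): Centre of the bottom of the holder's hole, 10 mm above the table.
- jar: Bystander: loose white ceramic jar with a cork lid, 68 mm in diameter, 95 mm high. Origin at the centre of its underside.
- cup: Bystander: loose salmon-pink cup, 74 mm across the rim, 85 mm high. Origin at the centre of its underside.
- house: Bystander: loose little model house of plywood with a cardboard gable roof, about 80 by 66 mm, 63 mm high. Origin at the centre of its underside.
- post_short: Loose upright turned wooden post, round and plain, diameter 26 mm, 86 mm long (the shortest of three that differ in length only), standing on the table. Origin at the centre of its foot, z up along it; the foot is flat with a 4 mm bevel.
- post_short_top (a point): Centre of the top of post_short, 86 mm above its foot.
- post_middle: Loose upright turned wooden post, round and plain, diameter 26 mm, 102 mm long (the middle one of three that differ in length only), standing on the table. Origin at the centre of its foot, z up along it; the foot is flat with a 4 mm bevel.
- post_middle_top (a point): Centre of the top of post_middle, 102 mm above its foot.
- post_long: Loose upright turned wooden post, round and plain, diameter 26 mm, 118 mm long (the longest of three that differ in length only), standing on the table. Origin at the centre of its foot, z up along it; the foot is flat with a 4 mm bevel.
- post_long_top (a point): Centre of the top of post_long, 118 mm above its foot.
Mind the look-alikes: they are no part of the job. Several things have the shape of the holder; the one meant has the colours described above. Leave any blue look-alike of the rod alone.

How it is judged (in metres and radians):
On the way:
1. the depth rod, held in the gripper, rests still in the stand's socket with its foot at the bottom (horizontal distance between rod_tip and socket_mouth below 0.016 m and contact force between the fingers and rod above 0.5 N and linear speed of rod below 0.006 m/s and (z of rod_tip in the frame of socket_mouth between -0.03 and -0.022 m or z of rod_tip in the frame of socket_mouth between -0.046 and -0.038 m or z of rod_tip in the frame of socket_mouth between -0.062 and -0.054 m)), for 0.2 s.
At the end, for the whole second after the job is handed in: One post at rest in the socket (within 12 mm of its axis, upright within 10 degrees), its top 60 mm above the block within 7 mm; the other posts standing within 30 mm of their starts; the rod at rest in its holder, foot within 12 mm of the hole's bottom, leaning under 14 degrees (((horizontal distance between post_short and socket_mouth below 0.012 m and z of post_short_top in the frame of socket_mouth between 0.053 and 0.067 m and angle between each of post_short, post_middle, post_long's own z axis and vertical below 0.17 rad and linear speed of post_short below 0.02 m/s and distance of each of post_middle, post_long from where it was at the start of the episode below 0.03 m) or (horizontal distance between post_middle and socket_mouth below 0.012 m and z of post_middle_top in the frame of socket_mouth between 0.053 and 0.067 m and angle between each of post_middle, post_short, post_long's own z axis and vertical below 0.17 rad and linear speed of post_middle below 0.02 m/s and distance of each of post_short, post_long from where it was at the start of the episode below 0.03 m) or (horizontal distance between post_long and socket_mouth below 0.012 m and z of post_long_top in the frame of socket_mouth between 0.053 and 0.067 m and angle between each of post_long, post_short, post_middle's own z axis and vertical below 0.17 rad and linear speed of post_long below 0.02 m/s and distance of each of post_short, post_middle from where it was at the start of the episode below 0.03 m)) and horizontal distance between rod_tip and holder_floor below 0.012 m and z of rod_tip in the frame of holder_floor below 0.012 m and linear speed of rod below 0.02 m/s and angle between rod's own z axis and vertical below 0.25 rad); the robot touches nothing.
It fails at once if an exhibit (jar, cup or house) was shifted by more than 30 mm or toppled (distance of any of jar, cup, house from where it was at the start of the episode above 0.03 m or angle between any of jar, cup, house's own z axis and vertical above 0.3 rad).
It also fails if it takes over 72 s, if anything falls off the work surface, if the arm or the gripper's body presses on something with over 40 N, if the wrist force passes 120 N, or if a joint passes its speed limit or range.

## Working session

There is one attempt and no reset: what is moved stays moved. The work goes in short steps, Python scripts to look and compute and a tool call to move; the robot and the scene stay as the last step left them, time stands still between calls to the robot, and variables do not carry over. Pictures are saved under pics/ and viewed, and the job is handed in when it is done.

Besides the shell and the picture viewer there is one more tool, called after "Emit:" as name(argument=value, ...) on one line, values as JSON. send_rows: Moves the arm, as the interface text tells. Its arguments: {"type":"object","properties":{"commands":{"type":"array","items":{"type":"array","items":{"type":"array","items":{"type":"number","minimum":-1,"maximum":1}}}},"jaw":{"type":"number"},"force":{"type":"number"}},"required":["commands"]}

```bash
ls; mkdir -p pics
python3 - <<'E'
from workcell import env
import cv2,numpy as np
print(env.state())
for n in("side","top"):
    c=env.get_calibration(n); print(n,c)
    p,d=env.grab_frame(n); np.savez(f"{n}0.npz",p=p,d=d)
    cv2.imwrite(f"pics/{n}0.png",p[:,:,::-1])
E
```

```text
pics
{'time_s': 0.0, 'qpos': array([ 6.43444093e+01,  1.83517499e+01,  8.97064828e+01, -4.21027745e-04,
        7.20425918e+01, -1.14605310e+00]), 'qvel': array([-0.06147901,  0.11039299, -0.10019024,  0.07702517,  0.00235521,
       -0.05422649]), 'effort': array([ 2.55038203e-04, -4.12472391e+01, -2.31976390e+01,  7.28575420e-02,
        4.57250699e-02, -1.21159251e-04]), 'ee_pos': array([238.32203044, 522.73632217, 213.1186608 ]), 'ee_rot': array([ 179.08141886,   89.89917471, -115.42798856]), 'force': array([ 0.36580571, -0.33490487, -0.22908635]), 'torque': array([-0.03499457,  0.01262358,  0.07094891]), 'gripper_width': 91.14187802045251}
side {'mtx': array([[479.88804594,   0.        , 265.08368436],
       [  0.        , 479.88804594, 186.88629832],
       [  0.        ,   0.        ,   1.        ]]), 'dist_coeffs': array([0.00451675, 0.        , 0.        , 0.        , 0.        ]), 'camera_from_world': array([[ 7.37448640e-01, -6.75217895e-01, -1.58207641e-02,
        -4.49521173e+02],
       [ 4.37297939e-01,  4.59487475e-01,  7.73072941e-01,
        -3.18108581e+02],
       [-5.14723241e-01, -5.77019977e-01,  6.34119808e-01,
        -1.12611254e+03],
       [ 0.00000000e+00,  0.00000000e+00,  0.00000000e+00,
         1.00000000e+00]])}
top {'mtx': array([[481.20631169,   0.        , 257.97697924],
       [  0.        , 481.20631169, 186.41907834],
       [  0.        ,   0.        ,   1.        ]]), 'dist_coeffs': array([-0.09974966,  0.        ,  0.        ,  0.        ,  0.        ]), 'camera_from_world': array([[ 1.53869910e-02, -9.99877672e-01,  2.80738931e-03,
        -6.78392756e+01],
       [ 9.94727143e-01,  1.55923350e-02,  1.01364644e-01,
        -5.77216870e+02],
       [-1.01396018e-01,  1.23288949e-03,  9.94845379e-01,
        -1.38412518e+03],
       [ 0.00000000e+00,  0.00000000e+00,  0.00000000e+00,
         1.00000000e+00]])}
```

View pics/side0.png

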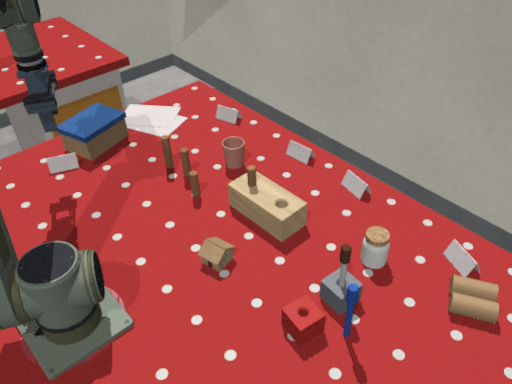

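View pics/top0.png

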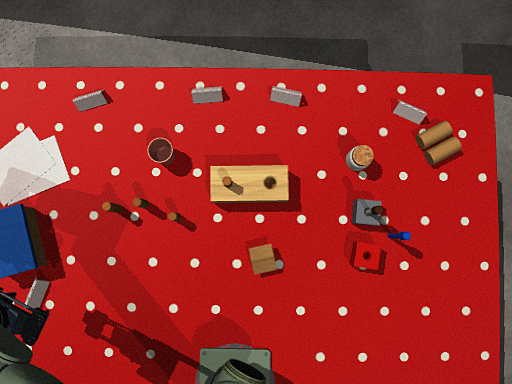

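The side view shows the grey holder with its dark-topped rod at about (343,285). The red look-alike block is at (303,318) and the blue rod at (350,310). The stand is at (267,205) with its socket at (281,203), and the posts are at (167,150), (185,162) and (195,183). In the top view the same things are at holder (370,211), red block (367,256), blue rod (400,236), stand (249,183), socket (270,182), and post tops (107,206), (138,202) and (172,216).

Next I'll measure these with depth and ray casting.

```bash
cat > h.py <<'E'
import numpy as np,cv2
from workcell import env
from scipy.spatial.transform import Rotation as R
F=np.diag([1,-1,-1.])
def cal(n):
    c=env.get_calibration(n);T=np.array(c["camera_from_world"]);return c["mtx"],c["dist_coeffs"],T
def ray(n,u,v):
    K,D,T=cal(n);q=cv2.undistortPoints(np.array([[[u,v]]],float),K,D)[0,0]
    d=T[:3,:3].T@F@np.array([q[0],q[1],1]);o=-T[:3,:3].T@T[:3,3];return o,d
def onz(n,u,v,z):
    o,d=ray(n,u,v);return o+d*(z-o[2])/d[2]
def proj(n,P):
    K,D,T=cal(n);c=(T[:3,:3]@np.atleast_2d(P).T).T+T[:3,3];c=c@F
    return cv2.projectPoints(c.reshape(-1,1,3),np.zeros(3),np.zeros(3),K,D)[0][:,0]
def cloud(n,d):
    K,D,T=cal(n);h,w=d.shape;g=np.stack(np.meshgrid(np.arange(w),np.arange(h)),-1).reshape(-1,1,2).astype(float)
    q=cv2.undistortPoints(g,K,D)[:,0];c=np.c_[q,np.ones(len(q))]*d.reshape(-1,1)@F
    return ((c-T[:3,3])@T[:3,:3]).reshape(h,w,3)
def two(u1,u2):
    (a,d1),(b,d2)=ray("top",*u1),ray("side",*u2)
    s=np.linalg.lstsq(np.c_[d1,-d2],b-a,rcond=None)[0];p,q=a+s[0]*d1,b+s[1]*d2
    return (p+q)/2,np.linalg.norm(p-q)
E
python3 - <<'E'
from h import *
for n in("top","side"):
    f=np.load(n+"0.npz");c=cloud(n,f["d"]);p=f["p"]
    m=(c[...,2]>12)&(c[...,2]<230)&(f["d"]>0)&(c[...,0]>180)&(c[...,0]<850)
    k,l,s,ce=cv2.connectedComponentsWithStats(m.astype(np.uint8))
    print(n)
    for i in range(1,k):
        if s[i,4]>25:
            P=c[l==i];zt=np.percentile(P[:,2],97);T=P[P[:,2]>zt-6]
            print(s[i],"ztop%.0f"%zt,"top c",T.mean(0).round(),"rng",P.min(0).round(),P.max(0).round(),p[l==i].mean(0).round())
t=cv2.imread("pics/top0.png");s=cv2.imread("pics/side0.png")
a=cv2.resize(t[190:275,340:425],(400,400),interpolation=2);b=cv2.resize(s[235:345,280:390],(400,400),interpolation=2)
cv2.imwrite("pics/crop0.png",np.hstack([a,b]))
a=cv2.resize(t[155:235,90:190],(400,320),interpolation=2);b=cv2.resize(t[155:215,200:300],(400,240),interpolation=2)
c=cv2.resize(s[125:205,155:255],(400,320),interpolation=2);d=cv2.resize(s[160:240,220:320],(400,240),interpolation=2)
cv2.imwrite("pics/crop1.png",np.vstack([np.hstack([a,c]),np.hstack([b,d])]))
E
```

```text
top
[ 73  94  33  15 302] ztop47 top c [838. 466.  45.] rng [812. 413.  12.] [850. 504.  52.] [125. 116. 110.]
[192  96  22   6  83] ztop32 top c [848. 123.  30.] rng [837.  82.  12.] [850. 144.  36.] [124. 115. 110.]
[278  96  23   8  99] ztop41 top c [ 847. -171.   39.] rng [ 835. -181.   13.] [ 850. -115.   42.] [137. 127. 122.]
[393 100  34  23 344] ztop48 top c [ 819. -519.   46.] rng [ 785. -563.   12.] [ 849. -468.   53.] [150. 140. 134.]
[416 120  37  29 558] ztop50 top c [ 743. -585.   47.] rng [ 703. -643.   12.] [ 790. -534.   53.] [139. 100.  56.]
[147 137  28  27 395] ztop87 top c [674. 224.  85.] rng [637. 187.  12.] [712. 260.  89.] [110.  61.  49.]
[424 136  38  29 567] ztop50 top c [ 696. -613.   47.] rng [ 654. -669.   12.] [ 741. -557.   53.] [139. 100.  56.]
[346 145  28  26 542] ztop99 top c [ 667. -355.   95.] rng [ 632. -385.   13.] [ 698. -320.  102.] [159. 121.  85.]
[ 211  165   77   38 2802] ztop91 top c [584.   7. 114.] rng [ 530. -142.   12.] [636.  76. 143.] [198. 159.  95.]
[132 198  17  11 130] ztop106 top c [522. 279. 103.] rng [510. 266.  14.] [535. 
[... 1803 characters left out ...]
226  29  41 961] ztop99 top c [ 665. -359.   96.] rng [ 630. -392.   12.] [ 697. -327.  101.] [163. 145. 130.]
[198 236  38  33 774] ztop63 top c [367. -81.  61.] rng [ 324. -120.   12.] [413. -38.  67.] [155. 127.  97.]
[446 239  34  36 555] ztop49 top c [ 819. -522.   47.] rng [ 783. -570.   12.] [ 841. -473.   51.] [181. 170. 169.]
[ 320  244   43   91 1665] ztop179 top c [ 503. -383.  180.] rng [ 426. -469.   12.] [ 544. -341.  186.] [ 93.  93. 109.]
[ 449  274   50   50 1905] ztop51 top c [ 718. -604.   48.] rng [ 651. -673.   12.] [ 779. -536.   54.] [158. 129.  98.]
[ 282  294   44   49 1389] ztop64 top c [ 381. -377.   62.] rng [ 341. -416.   12.] [ 421. -336.   66.] [167.  57.  55.]
```

View pics/crop0.png

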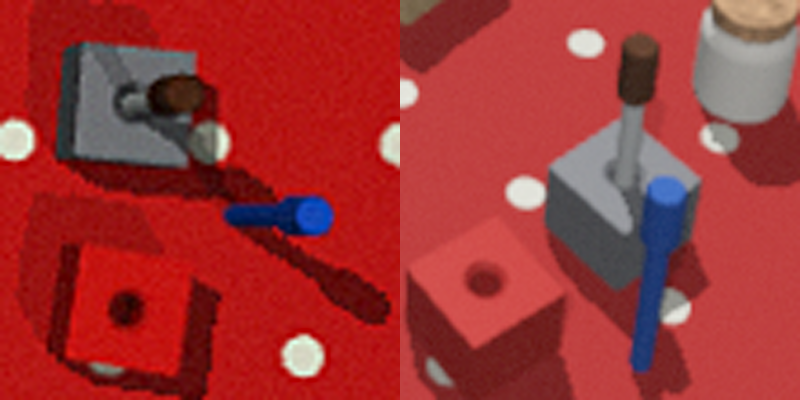

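View pics/crop1.png

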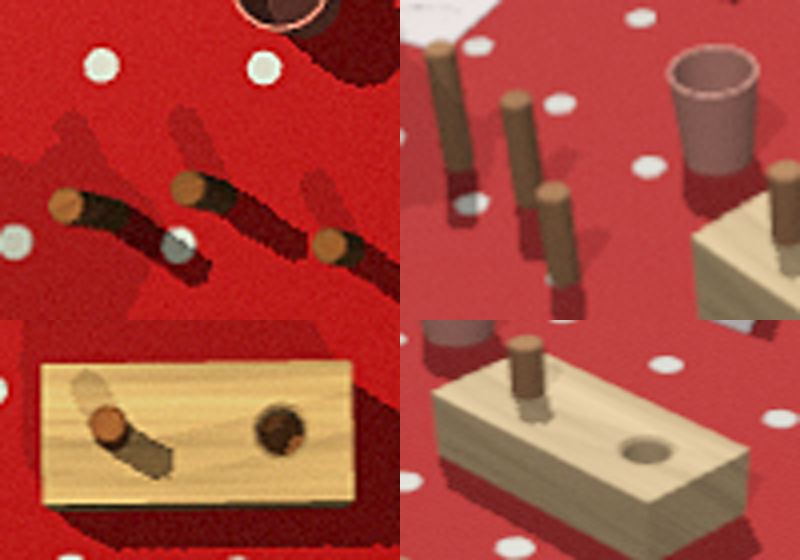

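The crops confirm the choice: the grey block at top (370,211) holds the rod with the dark brown grip, and the red block and blue rod are decoys. I'll now measure the rod grip, socket and posts more closely in both views.

```bash
cat > m.py <<'E'
from h import *
def blob(mask,near,r=40):
    k,l,s,ce=cv2.connectedComponentsWithStats(mask.astype(np.uint8))
    i=1+np.argmin([np.hypot(*(ce[j]-near))-0.01*s[j,4] if s[j,4]>8 else 999 for j in range(1,k)])
    ct=max(cv2.findContours((l==i).astype(np.uint8),0,1)[0],key=len)
    return ce[i],s[i],cv2.fitEllipse(ct) if len(ct)>5 else None
E
python3 - <<'E'
from m import *
I={n:np.load(n+"0.npz") for n in("top","side")};C={n:cloud(n,I[n]["d"]) for n in I}
for n in I:
    o=ray(n,250,180)[0];print(n,"cam",o.round())
# stand block top: plane 80, minAreaRect of z in 74..84
for n,box in(("top",(150,215,200,300)),("side",(155,245,220,315))):
    m=np.zeros(C[n].shape[:2],bool);a,b,c,d=box;m[a:b,c:d]=True
    z=C[n][...,2];mm=m&(abs(z-80)<5)
    P=C[n][mm][:,:2].astype(np.float32);print(n,"stand rect",cv2.minAreaRect(P), C[n][mm][:,2].mean())
    mt=m&(z>135);print(" fitted top",C[n][mt].mean(0).round(1),mt.sum())
for n,box in(("top",(190,235,345,395)),("side",(255,320,315,370))):
    m=np.zeros(C[n].shape[:2],bool);a,b,c,d=box;m[a:b,c:d]=True
    z=C[n][...,2];mm=m&(abs(z-60)<5)
    P=C[n][mm][:,:2].astype(np.float32);print(n,"holder rect",cv2.minAreaRect(P), C[n][mm][:,2].mean())
# socket dark
for n,near,th in(("top",(270,182),0),("side",(281,203),0)):
    p=I[n]["p"].astype(int);u,v=near;w=p[v-18:v+19,u-20:u+21];g=w.sum(2);
    m=np.zeros(p.shape[:2],bool);m[v-9:v+10,u-12:u+13]=(p.sum(2)<(330 if n=="top" else 420))[v-9:v+10,u-12:u+13]
    ce,s,e=blob(m,near);print(n,"socket",ce,s,e,onz(n,*e[0],80).round(1), onz(n,*ce,80).round(1))
    print(w.sum(2)[18,5:36])
E
```

```text
top cam [ 435.  -57. 1436.]
side cam [-109. -807.  953.]
top stand rect ((583.9052124023438, -33.13502502441406), (100.47933197021484, 216.48092651367188), 1.2830836772918701) 79.41922988858853
 fitted top [545.8   7.4 450.8] 79
side stand rect ((584.6847534179688, -35.45484161376953), (107.73128509521484, 226.76454162597656), 2.1683130264282227) 81.0323975676506
 fitted top [ 273.4 -346.6  501.5] 90
top holder rect ((500.7743835449219, -399.3133850097656), (127.1296157836914, 81.09928894042969), 72.79602813720703) 59.311345137437094
side holder rect ((466.97796630859375, -393.1270751953125), (165.87367248535156, 90.47401428222656), 17.59470558166504) 60.93443282431637
top socket [269.5210084  182.45378151] [264 177  12  12 119] ((269.5238342285156, 182.45217895507812), (11.355369567871094, 11.57068157196045), 118.13505554199219) [584.9 -91.4  80. ] [584.9 -91.3  80. ]
[486 495 489 497 497 519 502 507 361 168 125 158 171 139 106 113 101 113
 122  91 147 358 498 512 529 514 519 525 513 512 525]
side socket [280.93589744 203.5       ] [275 200  13   8  78] ((280.8992919921875, 203.5038604736328), (7.009739875793457, 11.817366600036621), 94.7658920288086) [582.4 -96.   80. ] [582.5 -96.   80. ]
[569 568 566 559 558 566 565 557 501 415 318 298 313 329 342 348 354 340
 345 337 343 413 515 559 591 593 592 589 591 587 579]
```

Run:
```python
import cv2,numpy as np
t=cv2.imread("pics/top0.png");s=cv2.imread("pics/side0.png")
def cr(i,u,v,h): return cv2.resize(i[v-h:v+h,u-h:u+h],(400,400),interpolation=0)
cv2.imwrite("pics/c2.png",np.vstack([np.hstack([cv2.resize(cr(t,372,211,20),(400,300)),cv2.resize(cr(s,343,268,26),(400,300))])]))
cv2.imwrite("pics/c3.png",np.vstack([np.hstack([cv2.resize(cr(t,270,182,16),(400,300)),cv2.resize(cr(s,281,203,16),(400,300))])]))
```

```text
(no output)
```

View pics/c2.png

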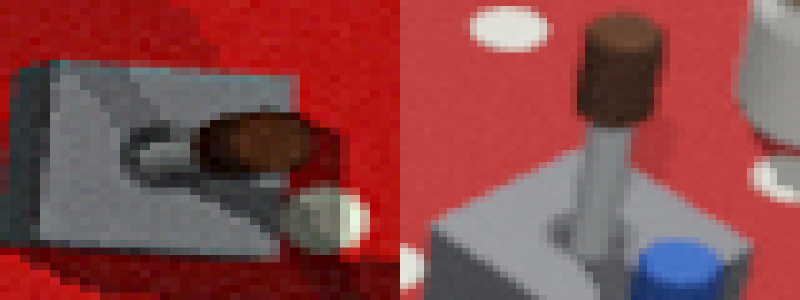

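View pics/c3.png

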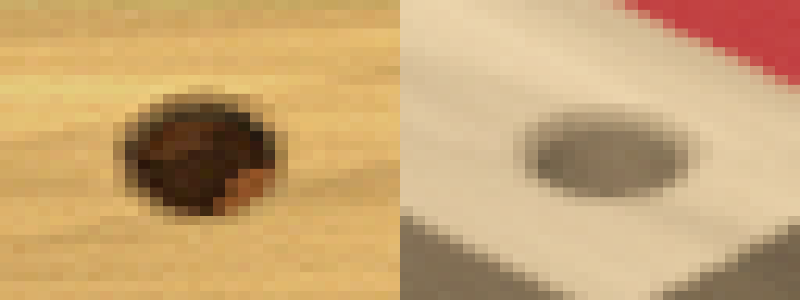

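```bash
cat >> h.py <<'E'
def go(pos,closing_deg=None,n=None):
    """print shift numbers (tool axes) and turn from the measured pose to TCP pos, tool x down, closing axis at world angle"""
    s=env.state();Rt=R.from_euler('xyz',s["ee_rot"],degrees=True);M=Rt.as_matrix()
    print("t",round(s["time_s"],2),"tcp",s["ee_pos"].round(1),"closing deg %.1f"%np.degrees(np.arctan2(M[1,2],M[0,2])),"tilt",M[:,0].round(3),"w",round(s["gripper_width"],1),"F",s["force"].round(1),"q",s["qpos"].round(0))
    d=M.T@(np.array(pos,float)-s["ee_pos"])/100
    print("shift",d.round(4))
    if closing_deg is not None:
        best=None
        for k in(0,180):
            a=np.radians(closing_deg+k);z=np.array([np.cos(a),np.sin(a),0]);x=np.array([0,0,-1.]);y=np.cross(z,x)
            r=R.from_matrix(M.T@np.c_[x,y,z]).as_rotvec()
            if best is None or np.linalg.norm(r)<np.linalg.norm(best):best=r
        print("turn",(best/(2*np.pi)).round(4),"deg %.1f"%np.degrees(np.linalg.norm(best)))
    return d
E
python3 - <<'E'
from h import *
print("hole",onz("top",368.3,211.8,60).round(1),onz("side",341.7,282.7,60).round(1))
print("rodtop",onz("top",381,209,180).round(1),onz("side",346.5,246.5,180).round(1))
for n,u,v,z in(("top",106.5,206.3,118),("top",137.5,201.8,102),("top",172.3,216,86),("side",166.2,137.3,118),("side",184.5,150,102),("side",193.8,173.2,86)):
    print(n,onz(n,u,v,z).round(1))
go([450,0,270],0)
E
```

```text
hole [ 506.7 -377.2   60. ] [ 506.4 -380.9   60. ]
rodtop [ 508.2 -383.1  180. ] [ 508.5 -379.6  180. ]
top [507.3 359.4 118. ]
top [522.4 277.  102. ]
top [485.1 180.7  86. ]
side [509.2 349.9 118. ]
side [522.4 272.3 102. ]
side [484.8 174.5  86. ]
t 0.1 tcp [238.3 522.8 213.2] closing deg 65.5 tilt [-0.001 -0.001 -1.   ] w 91.3 F [ 0.5 -0.2  0.2] q [64. 18. 90. -0. 72. -1.]
shift [-0.5619 -4.0946 -3.8795]
turn [ 1.819e-01 -2.000e-04  1.000e-04] deg 65.5
```

Emit:
send_rows(commands=[[[-0.6, -1, -1, 0.182, 0, 0], [-0.6, -1, -1, 0.182, 0, 0], [-0.6, -1, -1, 0.182, 0, 0], [-0.6, -1, -1, 0.182, 0, 0], [-0.6, -1, -1, 0.182, 0, 0], [-0.6, -1, -1, 0.182, 0, 0], [-0.6, -1, -1, 0.182, 0, 0]]], jaw=-1)

```text
time_s: 0.98
ee_pos: [287.9, 390.5, 273.6]
ee_rot: [-125.3, 90.0, -125.3]
force: [0.6, 0.4, -0.3]
gripper_width: 91.4
```

```bash
python3 -c "
from h import *
go([506,-379.5,250],0)"
```

```text
t 0.97 tcp [287.9 390.5 273.6] closing deg 0.0 tilt [-0.    -0.001 -1.   ] w 91.4 F [ 0.6  0.4 -0.3] q [52.  8. 95. -0. 77. 52.]
shift [ 0.24   -7.7009  2.1761]
turn [ 0.0001 -0.0001  0.0001] deg 0.1
```

Emit:
send_rows(commands=[[[0, -0.5, 0.15, 0, 0, 0], [0, -1, 0.3, 0, 0, 0]]])

```text
time_s: 1.23
ee_pos: [318.0, 289.8, 273.5]
ee_rot: [-111.4, 90.0, -111.1]
force: [0.4, -0.3, 0.2]
gripper_width: 91.2
```

Emit:
send_rows(commands=[[[0, -0.5, 0.15, 0, 0, 0], [0, -1, 0.3, 0, 0, 0]]])

```text
time_s: 1.48
ee_pos: [348.1, 189.2, 273.8]
ee_rot: [-20.4, 90.0, -20.2]
force: [1.2, -0.1, -0.0]
gripper_width: 90.9
```

Emit:
send_rows(commands=[[[0, -0.5, 0.15, 0, 0, 0], [0, -1, 0.3, 0, 0, 0]]])

```text
time_s: 1.72
ee_pos: [378.0, 89.1, 274.0]
ee_rot: [22.1, 90.0, 22.3]
force: [0.0, 0.0, -0.8]
gripper_width: 91.0
```

Emit:
send_rows(commands=[[[0, -0.5, 0.15, 0, 0, 0], [0, -1, 0.3, 0, 0, 0]]])

```text
time_s: 1.98
ee_pos: [408.0, -11.0, 274.0]
ee_rot: [29.2, 90.0, 29.3]
force: [1.0, 0.7, -0.0]
gripper_width: 91.1
```

Emit:
send_rows(commands=[[[0, -0.5, 0.15, 0, 0, 0], [0, -1, 0.3, 0, 0, 0]]])

```text
time_s: 2.22
ee_pos: [438.0, -111.1, 273.9]
ee_rot: [52.4, 90.0, 52.5]
force: [0.7, 1.1, 0.5]
gripper_width: 91.1
```

Emit:
send_rows(commands=[[[0, -0.5, 0.15, 0, 0, 0], [0, -1, 0.3, 0, 0, 0]]])

```text
time_s: 2.48
ee_pos: [468.0, -211.1, 273.7]
ee_rot: [88.0, 90.0, 88.1]
force: [0.2, -0.0, 0.8]
gripper_width: 91.2
```

Emit:
send_rows(commands=[[[0, -0.5, 0.15, 0, 0, 0], [0, -1, 0.3, 0, 0, 0], [0, -1, 0.3, 0, 0, 0]]])

```text
time_s: 2.85
ee_pos: [498.0, -312.3, 272.4]
ee_rot: [168.9, 89.9, 168.8]
force: [-0.7, 0.5, -0.6]
gripper_width: 91.1
```

```bash
python3 -c "
from h import *
go([507,-380,225],0)"
```

```text
t 2.85 tcp [ 498.  -312.3  272.4] closing deg -0.1 tilt [-0.001  0.    -1.   ] w 91.1 F [-0.7  0.5 -0.6] q [-33.  18.  82.  -0.  80. -33.]
shift [ 0.4734 -0.6765  0.0911]
turn [-0.0002 -0.0002 -0.    ] deg 0.1
```

Emit:
send_rows(commands=[[[0.2, -0.35, 0.05, 0, 0, 0], [0.47, -0.675, 0.09, 0, 0, 0], [0.47, -0.675, 0.09, 0, 0, 0]]])

```text
time_s: 3.22
ee_pos: [505.4, -376.7, 223.9]
ee_rot: [141.0, 89.7, 141.0]
force: [-0.8, 0.3, 0.4]
gripper_width: 91.2
```

```bash
cat > look.py <<'E'
import sys
from h import *
tag,ut,vt,us,vs,h=sys.argv[1],*map(int,sys.argv[2:7])
o=[]
for n,u,v in(("top",ut,vt),("side",us,vs)):
    p,d=env.grab_frame(n);np.savez(f"{n}_{tag}.npz",p=p,d=d);p=np.pad(p,((60,60),(60,60),(0,0)))
    o.append(cv2.resize(p[60+v-h:60+v+h,60+u-h:60+u+h,::-1],(400,400),interpolation=2))
cv2.imwrite(f"pics/{tag}.png",np.hstack(o))
E
python3 look.py a1 372 211 343 260 50
```

```text
(no output)
```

View pics/a1.png

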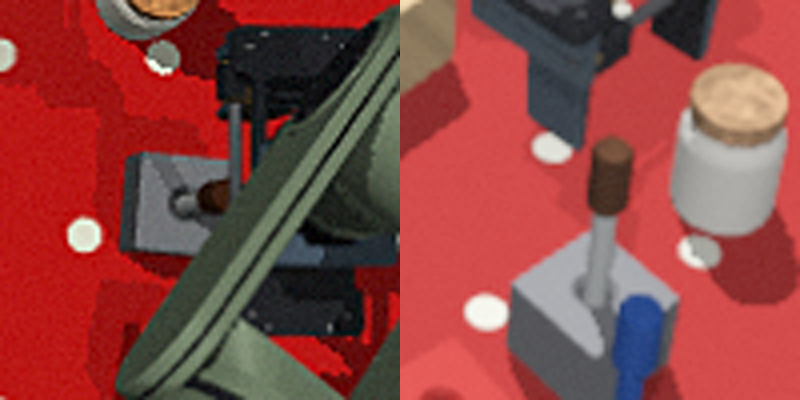

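The side crop shows the open fingers straddling the brown grip at (610,175) in x, clear of the jar and the blue rod. I'll descend and grip.

```bash
python3 -c "
from h import *
go([507,-380,140],0)"
```

```text
t 3.33 tcp [ 506.5 -375.8  226.9] closing deg 0.0 tilt [-0.001  0.001 -1.   ] w 91.1 F [-0.4  0.2 -0.3] q [-38.  23.  81.   0.  77. -38.]
shift [ 0.8693 -0.043   0.0052]
turn [ 0.0001 -0.0001 -0.0002] deg 0.1
```

Emit:
send_rows(commands=[[[0.4, -0.02, 0, 0, 0, 0], [0.86, -0.02, 0, 0, 0, 0], [0.86, -0.02, 0, 0, 0, 0], [0.86, -0.02, 0, 0, 0, 0]]])

```text
time_s: 3.82
ee_pos: [507.9, -379.0, 143.6]
ee_rot: [-33.5, 89.8, -33.5]
force: [-0.6, 0.2, 0.7]
gripper_width: 91.3
```

```bash
python3 -c "
from h import *
go([507,-380,140],0)"; python3 look.py a2 372 211 343 260 50
```

```text
t 3.83 tcp [ 507.9 -379.   143.6] closing deg 0.0 tilt [ 0.003 -0.002 -1.   ] w 91.3 F [-0.6  0.2  0.7] q [-38.  26.  88.   0.  66. -38.]
shift [ 0.0359 -0.0104 -0.0096]
turn [0.0001 0.0005 0.0003] deg 0.2
```

View pics/a2.png

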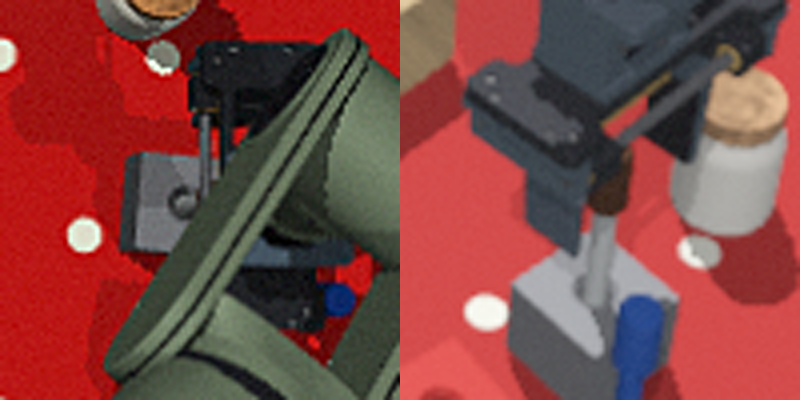

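Emit:
send_rows(commands=[[[0.03, -0.01, -0.01, 0, 0, 0], [0.03, -0.01, -0.01, 0, 0, 0], [0.03, -0.01, -0.01, 0, 0, 0], [0.03, -0.01, -0.01, 0, 0, 0], [0.03, -0.01, -0.01, 0, 0, 0], [0.03, -0.01, -0.01, 0, 0, 0], [0.03, -0.01, -0.01, 0, 0, 0], [0.03, -0.01, -0.01, 0, 0, 0]]], jaw=1, force=25)

```text
time_s: 4.92
ee_pos: [505.7, -379.9, 137.9]
ee_rot: [52.6, 90.0, 52.6]
force: [-0.2, 1.0, -0.2]
gripper_width: 23.6
```

```bash
python3 -c "
from h import *
go([507,-380,240],0)"
```

```text
t 4.92 tcp [ 505.7 -379.9  137.9] closing deg -0.0 tilt [ 0.  0. -1.] w 23.6 F [-0.2  1.  -0.2] q [-38.  26.  88.   0.  65. -38.]
shift [-1.0211e+00 -1.0000e-03  1.3500e-02]
turn [-0.0001  0.     -0.    ] deg 0.0
```

Emit:
send_rows(commands=[[[-0.15, 0, 0, 0, 0, 0], [-0.3, 0, 0, 0, 0, 0], [-0.5, 0, 0, 0, 0, 0], [-0.7, 0, 0, 0, 0, 0], [-0.9, 0, 0, 0, 0, 0], [-1, 0, 0, 0, 0, 0], [-1, 0, 0, 0, 0, 0], [-1, 0, 0, 0, 0, 0]]])

```text
time_s: 5.92
ee_pos: [505.3, -379.6, 237.2]
ee_rot: [138.4, 89.9, 138.4]
force: [-0.3, 0.4, -1.4]
gripper_width: 23.5
```

```bash
python3 -c "
from h import *
go([585,-93,250],0)"; python3 look.py a3 372 211 343 240 60
```

```text
t 5.92 tcp [ 505.3 -379.6  237.2] closing deg -0.0 tilt [-0.001  0.001 -1.   ] w 23.5 F [-0.3  0.4 -1.4] q [-38.  23.  79.   0.  78. -38.]
shift [-0.1261  2.8665  0.7956]
turn [-0.0001 -0.0002 -0.0002] deg 0.1
```

View pics/a3.png

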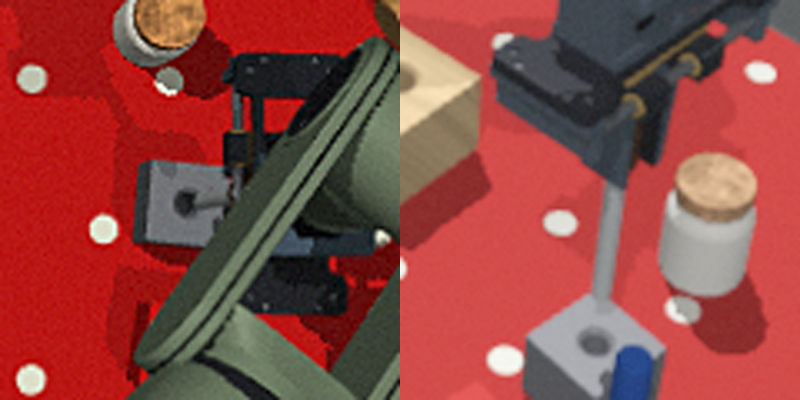

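Run:
```python
from h import *
print("tip expected",proj("side",[505.3,-379.6,109.5]),"grip lower", proj("side",[505.3,-379.6,225]))
f=np.load("side_a3.npz")["p"];t=np.load("top_a3.npz")["p"]
c=cv2.resize(f[225:295,320:380,::-1],(360,420),interpolation=0);d=cv2.resize(t[190:230,350:390,::-1],(420,420),interpolation=0)
cv2.imwrite("pics/a3b.png",np.hstack([c,d]))
```

```text
tip expected [[342.78363127 268.61787259]] grip lower [[347.47606682 232.62207078]]
```

View pics/a3b.png

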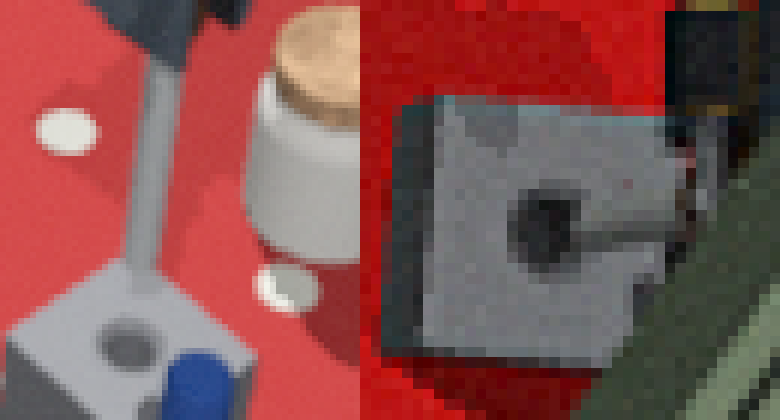

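Run:
```python
from h import *
print("tip", two((370.8,212.5),(343.3,272.6)))
print("hole",two((367.6,212.1),(341.4,282.5)),onz("top",367.6,212.1,60),onz("side",341.4,282.5,60))
print("expected top",proj("top",[505.3,-379.6,109.5]),proj("top",[505.3,-379.6,240]))
```

```text
tip (array([ 505.39807582, -378.63165234,   94.11330058]), np.float64(6.417334775728123))
hole (array([ 507.32055095, -377.29327846,   56.30581708]), np.float64(3.593555456567086)) [ 505.80031121 -375.18125156   60.        ] [ 506.32141804 -380.07669112   60.        ]
expected top [[373.249702   211.43497978]] [[385.73217016 208.83371203]]
```

Run:
```python
from h import *
f=np.load("side_a3.npz");c=cloud("side",f["d"])
for v in range(230,280,3):
    row=c[v,338:352];m=(row[:,1]<-355)&(row[:,2]>62)
    print(v,[ (338+i,row[i].round().astype(int).tolist()) for i in range(14) if row[i,2]>70][:6])
```

```text
230 [(341, [487, -376, 243]), (342, [489, -377, 242]), (343, [483, -383, 250]), (344, [485, -384, 250]), (345, [486, -386, 251]), (346, [485, -389, 254])]
233 [(345, [488, -386, 240]), (346, [487, -389, 243]), (347, [485, -393, 248]), (348, [485, -395, 249]), (349, [485, -398, 251]), (350, [486, -399, 251])]
236 [(345, [498, -380, 220]), (346, [499, -381, 220]), (347, [499, -384, 222]), (348, [502, -384, 220]), (349, [504, -385, 219]), (350, [488, -399, 240])]
239 [(344, [501, -376, 206]), (345, [501, -378, 208]), (346, [501, -381, 210]), (347, [503, -382, 209]), (348, [502, -385, 212]), (349, [504, -387, 212])]
242 [(344, [503, -376, 195]), (345, [501, -379, 199]), (346, [500, -383, 203]), (347, [499, -386, 205]), (348, [505, -385, 201]), (349, [506, -386, 201])]
245 [(343, [500, -376, 188]), (344, [500, -378, 190]), (345, [501, -380, 191]), (346, [500, -384, 194]), (347, [502, -385, 193]), (348, [506, -385, 190])]
248 [(338, [-109, -807, 953]), (343, [502, -376, 177]), (344, [501, -379, 181]), (345, [500, -382, 184]), (346, [503, -383, 182]), (347, [503, -385, 184])]
251 [(343, [49
[... 341 characters left out ...]
0, 153]), (344, [500, -383, 155]), (345, [503, -383, 153]), (346, [503, -386, 155]), (347, [505, -387, 155])]
260 [(342, [501, -377, 140]), (343, [499, -381, 145]), (344, [503, -381, 141]), (345, [503, -384, 144]), (346, [507, -384, 141]), (347, [509, -385, 140])]
263 [(341, [504, -374, 125]), (342, [500, -380, 133]), (343, [502, -380, 132]), (344, [500, -384, 136]), (345, [503, -385, 135]), (346, [505, -387, 135])]
266 [(341, [499, -378, 122]), (342, [499, -381, 124]), (343, [502, -382, 123]), (344, [502, -384, 125]), (345, [503, -386, 125]), (346, [507, -386, 123])]
269 [(342, [501, -381, 112]), (343, [501, -383, 115]), (344, [503, -385, 114]), (345, [504, -387, 115])]
272 []
275 []
278 []
```

Emit:
send_rows(commands=[[[-0.05, 0.3, 0.08, 0, 0, 0], [-0.1, 0.65, 0.18, 0, 0, 0], [-0.1, 1, 0.27, 0, 0, 0]]])

```text
time_s: 6.4
ee_pos: [532.9, -279.0, 247.6]
ee_rot: [119.2, 90.0, 119.1]
force: [-0.3, 0.0, -0.5]
gripper_width: 23.2
```

Emit:
send_rows(commands=[[[0, 0.4, 0.12, 0, 0, 0], [0, 0.75, 0.2, 0, 0, 0], [0, 1, 0.27, 0, 0, 0]]])

```text
time_s: 6.78
ee_pos: [559.7, -178.3, 247.3]
ee_rot: [149.4, 89.9, 149.4]
force: [-0.4, 0.2, -1.0]
gripper_width: 23.4
```

Emit:
send_rows(commands=[[[0, 0.4, 0.1, 0, 0, 0], [0, 0.7, 0.2, 0, 0, 0], [0, 0.86, 0.24, 0, 0, 0], [0, 0.86, 0.24, 0, 0, 0], [0, 0.86, 0.24, 0, 0, 0], [0, 0.86, 0.24, 0, 0, 0]]])

```text
time_s: 7.52
ee_pos: [583.5, -95.0, 247.9]
ee_rot: [-114.5, 90.0, -114.6]
force: [0.2, -0.5, -0.9]
gripper_width: 23.6
```

```bash
python3 -c "
from h import *
go([584,-93.7,225],0)"; python3 look.py a4 270 182 281 190 40
```

```text
t 7.53 tcp [583.5 -95.  247.9] closing deg -0.1 tilt [-0. -0. -1.] w 23.6 F [ 0.2 -0.5 -0.9] q [-10.  19.  84.  -0.  77. -10.]
shift [0.2292 0.0133 0.0047]
turn [-0.0003 -0.      0.    ] deg 0.1
```

View pics/a4.png

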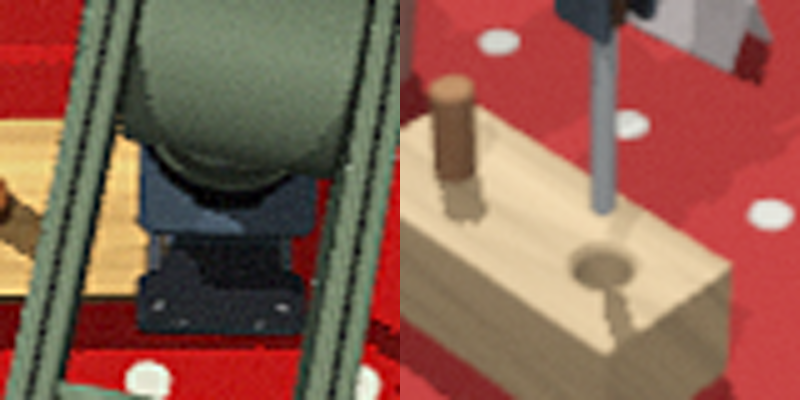

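Run:
```python
from h import *
print(proj("side",[583.5,-95,120]),proj("side",[583.5,-95,80]),proj("side",[583.5,-95,235]))
f=np.load("side_a4.npz")["p"]
cv2.imwrite("pics/a4b.png",cv2.resize(f[155:215,250:310,::-1],(600,600),interpolation=0))
```

```text
[[281.02172733 192.00834479]] [[280.94565929 203.14447995]] [[281.25850158 157.41784162]]
```

View pics/a4b.png

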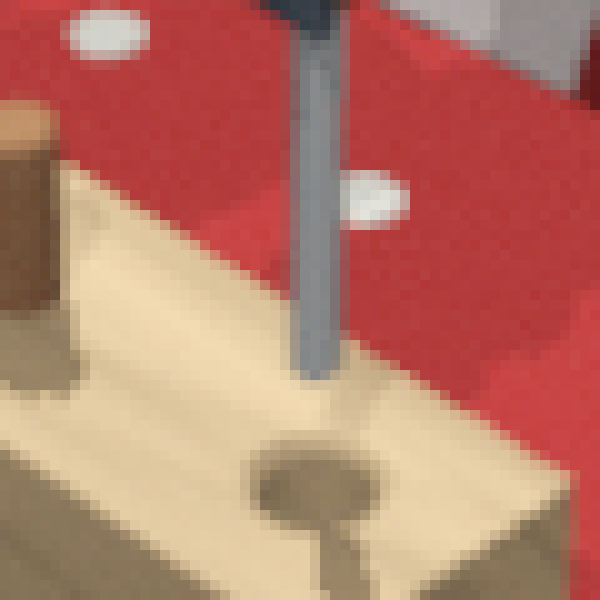

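The side crop shows the rod's foot at about (281.0,191.4), directly over the socket mouth at (281.0,203), which matches the projected (583.5,-95) to under a pixel. I'll lower it slowly and watch the force.

Emit:
send_rows(commands=[[[0.15, 0.003, 0.002, 0, 0, 0], [0.3, 0.003, 0.002, 0, 0, 0], [0.4, 0.003, 0.002, 0, 0, 0], [0.48, 0.003, 0.002, 0, 0, 0], [0.55, 0.003, 0.002, 0, 0, 0], [0.6, 0.003, 0.002, 0, 0, 0], [0.6, 0.003, 0.002, 0, 0, 0]]])

```text
time_s: 8.5
ee_pos: [583.9, -93.6, 187.7]
ee_rot: [155.3, 90.0, 155.2]
force: [-0.1, 0.3, -1.0]
gripper_width: 23.4
```

```bash
python3 look.py a5 270 182 281 190 40;python3 -c "
from h import *
go([584,-93.7,225],0)"
```

```text
t 8.6 tcp [584.2 -93.7 188.2] closing deg -0.0 tilt [ 0.001 -0.    -1.   ] w 23.6 F [-0.1  0.2 -2.2] q [-10.  21.  90.   0.  69. -10.]
shift [-3.675e-01 -3.000e-04 -1.700e-03]
turn [-0.0001  0.0001  0.    ] deg 0.0
```

View pics/a5.png

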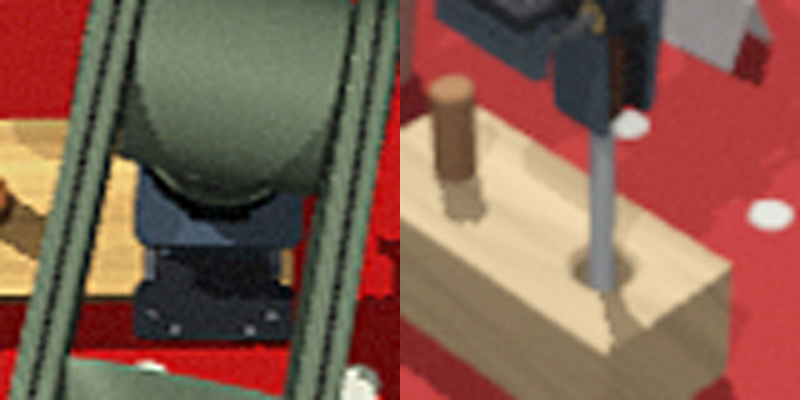

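Emit:
send_rows(commands=[[[0.03, 0, 0, 0, 0, 0], [0.05, 0, 0, 0, 0, 0], [0.07, 0, 0, 0, 0, 0], [0.08, 0, 0, 0, 0, 0], [0.085, 0, 0, 0, 0, 0], [0.09, 0, 0, 0, 0, 0]]])

```text
time_s: 9.35
ee_pos: [584.1, -93.7, 179.0]
ee_rot: [28.3, 90.0, 28.3]
force: [-1.5, 0.6, -1.2]
gripper_width: 23.4
```

Emit:
send_rows(commands=[[[0.03, 0, 0, 0, 0, 0], [0.05, 0, 0, 0, 0, 0], [0.07, 0, 0, 0, 0, 0], [0.08, 0, 0, 0, 0, 0], [0.09, 0, 0, 0, 0, 0], [0.1, 0, 0, 0, 0, 0]]])

```text
time_s: 10.1
ee_pos: [584.0, -93.6, 168.9]
ee_rot: [17.4, 90.0, 17.4]
force: [0.1, -0.9, -0.3]
gripper_width: 23.7
```

Emit:
send_rows(commands=[[[0.015, 0, 0, 0, 0, 0], [0.03, 0, 0, 0, 0, 0], [0.04, 0, 0, 0, 0, 0], [0.045, 0, 0, 0, 0, 0]]])

```text
time_s: 10.6
ee_pos: [584.3, -93.7, 165.8]
ee_rot: [-9.6, 89.9, -9.6]
force: [-0.2, 0.2, 8.4]
gripper_width: 23.3
```

Contact came at TCP z of about 166, which puts the foot near z 38 and the depth near 42 mm. I'll rest the rod there.

Emit:
send_rows(commands=[[[0, 0, 0, 0, 0, 0], [0, 0, 0, 0, 0, 0], [0, 0, 0, 0, 0, 0], [0, 0, 0, 0, 0, 0], [0, 0, 0, 0, 0, 0], [0, 0, 0, 0, 0, 0]]])

```text
time_s: 11.35
ee_pos: [584.2, -93.7, 165.8]
ee_rot: [-8.5, 89.9, -8.5]
force: [-0.5, 0.3, 5.8]
gripper_width: 23.4
```

```bash
python3 look.py a6 270 182 281 190 40;python3 -c "
from h import *
go([584,-93.7,250],0)"
```

```text
t 11.45 tcp [584.2 -93.7 165.8] closing deg -0.0 tilt [ 0.001 -0.    -1.   ] w 23.3 F [-1.   0.7  6. ] q [-10.  22.  92.   0.  66. -10.]
shift [-8.422e-01 -2.000e-04 -1.100e-03]
turn [-0.0001  0.0002  0.    ] deg 0.1
```

View pics/a6.png

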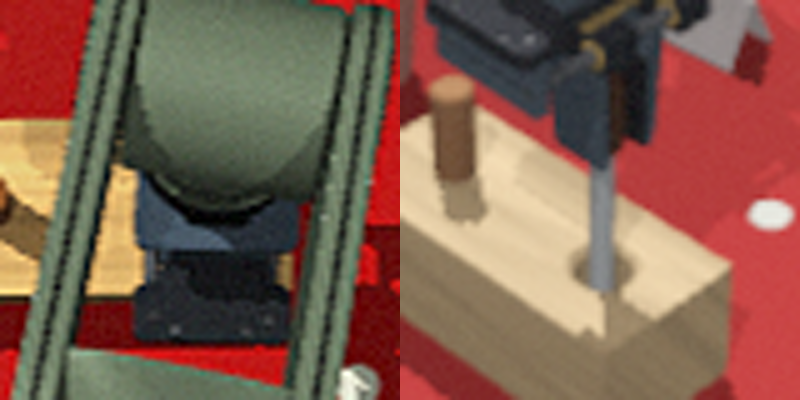

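The rod stands in the socket, still, at a steady 6 N, so the depth is 42 mm and the post needed is 102 mm, the middle one. Now I'll return the rod to its holder.

Emit:
send_rows(commands=[[[-0.15, 0, 0, 0, 0, 0], [-0.35, 0, 0, 0, 0, 0], [-0.6, 0, 0, 0, 0, 0], [-0.85, 0, 0, 0, 0, 0], [-0.85, 0, 0, 0, 0, 0]]])

```text
time_s: 12.08
ee_pos: [585.3, -93.9, 251.9]
ee_rot: [-8.9, 89.7, -8.9]
force: [0.5, 0.2, -1.2]
gripper_width: 23.3
```

Emit:
send_rows(commands=[[[0, -0.3, -0.08, 0, 0, 0], [0, -0.65, -0.18, 0, 0, 0], [0, -1, -0.27, 0, 0, 0]]])

```text
time_s: 12.45
ee_pos: [556.1, -194.3, 248.1]
ee_rot: [158.5, 89.9, 158.5]
force: [0.1, -0.2, -0.2]
gripper_width: 23.4
```

Emit:
send_rows(commands=[[[0, -0.4, -0.12, 0, 0, 0], [0, -0.75, -0.2, 0, 0, 0], [0, -1, -0.27, 0, 0, 0]]])

```text
time_s: 12.82
ee_pos: [528.9, -294.9, 248.0]
ee_rot: [151.4, 89.9, 151.3]
force: [0.2, -0.8, 0.2]
gripper_width: 23.2
```

Emit:
send_rows(commands=[[[0, -0.4, -0.1, 0, 0, 0], [0, -0.7, -0.2, 0, 0, 0], [0, -0.86, -0.24, 0, 0, 0], [0, -0.86, -0.24, 0, 0, 0], [0, -0.86, -0.24, 0, 0, 0], [0, -0.86, -0.24, 0, 0, 0]]])

```text
time_s: 13.58
ee_pos: [506.3, -378.5, 249.5]
ee_rot: [61.0, 90.0, 61.0]
force: [-0.1, 0.2, -0.2]
gripper_width: 23.2
```

```bash
python3 look.py a7 372 211 343 260 40;python3 - <<'E'
from h import *
go([505.8,-379,215],0)
f=np.load("side_a7.npz")["p"]
s=env.state()["ee_pos"];print(proj("side",s-[0,0,127.9]),proj("side",[s[0],s[1],60]))
cv2.imwrite("pics/a7b.png",cv2.resize(f[240:300,310:370,::-1],(600,600),interpolation=0))
E
```

```text
t 13.68 tcp [ 506.2 -378.8  249.6] closing deg 0.0 tilt [ 0.  0. -1.] w 23.4 F [ 0.1 -0.5 -1.1] q [-38.  23.  78.   0.  79. -38.]
shift [ 0.346  -0.0023 -0.0045]
turn [ 0.0001  0.     -0.    ] deg 0.0
[[343.2404188  264.62782526]] [[340.95314587 282.2011206 ]]
```

View pics/a7b.png

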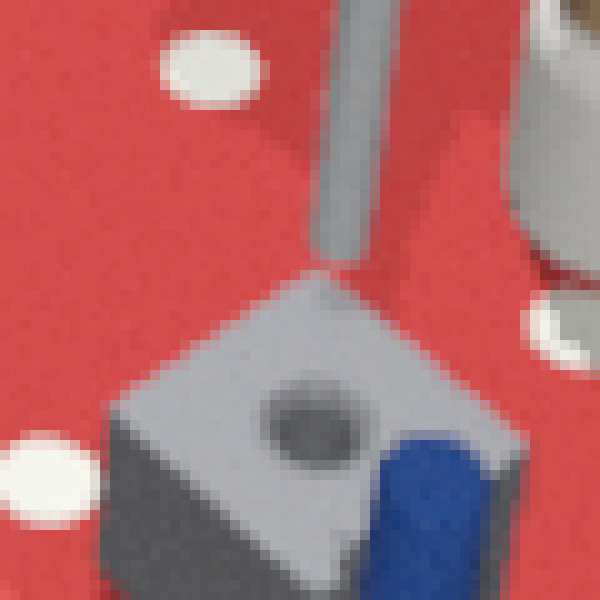

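The foot at (343.3,264.7) and hole at (341.1,282.1) both match the projections for the current TCP, so the rod is lined up and I can lower it.

Emit:
send_rows(commands=[[[0.2, 0, 0, 0, 0, 0], [0.4, 0, 0, 0, 0, 0], [0.52, 0, 0, 0, 0, 0], [0.6, 0, 0, 0, 0, 0], [0.65, 0, 0, 0, 0, 0], [0.7, 0, 0, 0, 0, 0], [0.75, 0, 0, 0, 0, 0], [0.8, 0, 0, 0, 0, 0]]])

```text
time_s: 14.68
ee_pos: [505.9, -379.7, 169.3]
ee_rot: [-24.3, 90.0, -24.4]
force: [0.2, 0.1, -0.7]
gripper_width: 23.2
```

Emit:
send_rows(commands=[[[0.05, 0, 0, 0, 0, 0], [0.1, 0, 0, 0, 0, 0], [0.15, 0, 0, 0, 0, 0], [0.2, 0, 0, 0, 0, 0], [0.25, 0, 0, 0, 0, 0], [0.28, 0, 0, 0, 0, 0], [0.3, 0, 0, 0, 0, 0], [0.3, 0, 0, 0, 0, 0]]])

```text
time_s: 15.68
ee_pos: [505.8, -379.6, 139.3]
ee_rot: [101.6, 90.0, 101.5]
force: [-0.3, -1.1, -0.7]
gripper_width: 23.2
```

Now the last 1.5 mm, then I'll open the gripper.

Emit:
send_rows(commands=[[[0.01, 0, 0, 0, 0, 0], [0.015, 0, 0, 0, 0, 0], [0.015, 0, 0, 0, 0, 0]]])

```text
time_s: 16.05
ee_pos: [505.8, -379.6, 137.9]
ee_rot: [55.8, 90.0, 55.8]
force: [0.5, 0.8, -0.6]
gripper_width: 23.5
```

Emit:
send_rows(commands=[[[0, 0, 0, 0, 0, 0], [0, 0, 0, 0, 0, 0], [0, 0, 0, 0, 0, 0], [0, 0, 0, 0, 0, 0], [0, 0, 0, 0, 0, 0], [0, 0, 0, 0, 0, 0]]], jaw=-1)

```text
time_s: 16.8
ee_pos: [505.8, -379.6, 137.9]
ee_rot: [75.2, 90.0, 75.1]
force: [1.2, 0.4, -0.3]
gripper_width: 80.6
```

Emit:
send_rows(commands=[[[-0.2, 0, 0, 0, 0, 0], [-0.5, 0, 0, 0, 0, 0], [-1, 0, 0, 0, 0, 0], [-1, 0, 0, 0, 0, 0]]])

```text
time_s: 17.3
ee_pos: [507.6, -381.0, 242.7]
ee_rot: [-37.3, 89.5, -37.4]
force: [-0.6, -0.6, -0.3]
gripper_width: 91.1
```

Emit:
send_rows(commands=[[[-0.1, 0.3, 0, 0, 0, 0], [-0.2, 0.7, 0, 0, 0, 0], [-0.2, 1, 0, 0, 0, 0]]])

```text
time_s: 17.68
ee_pos: [505.8, -278.3, 257.8]
ee_rot: [47.7, 90.0, 47.7]
force: [0.4, -0.2, 0.3]
gripper_width: 91.6
```

```bash
python3 look.py a8 372 211 343 260 40;python3 - <<'E'
from h import *
go([522,275,270],0)
E
```

```text
t 17.77 tcp [ 505.5 -276.9  257.6] closing deg 0.1 tilt [-0.001  0.002 -1.   ] w 91.2 F [ 0.4  0.4 -0.4] q [-30.  17.  85.   0.  78. -30.]
shift [-0.1151  5.5191  0.177 ]
turn [ 0.0004 -0.0001 -0.0003] deg 0.2
```

View pics/a8.png

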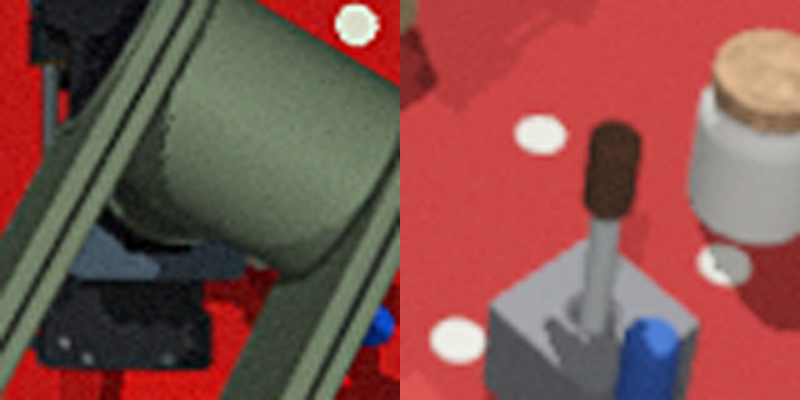

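The side crop shows the rod upright, back in the grey holder, and its blue look-alike untouched. Next is the middle post, near (522,274).

Emit:
send_rows(commands=[[[0, 0.4, 0, 0, 0, 0], [0, 1, 0.03, 0, 0, 0]]])

```text
time_s: 18.02
ee_pos: [508.9, -180.2, 256.9]
ee_rot: [-160.6, 89.9, -160.8]
force: [0.5, -0.0, -0.3]
gripper_width: 90.9
```

Emit:
send_rows(commands=[[[0, 0.5, 0.02, 0, 0, 0], [0, 1, 0.03, 0, 0, 0]]])

```text
time_s: 18.27
ee_pos: [512.0, -78.8, 257.2]
ee_rot: [-160.1, 90.0, -160.1]
force: [0.1, -0.1, 0.0]
gripper_width: 91.3
```

Emit:
send_rows(commands=[[[0, 0.5, 0.02, 0, 0, 0], [0, 1, 0.03, 0, 0, 0]]])

```text
time_s: 18.52
ee_pos: [515.2, 21.1, 257.2]
ee_rot: [-130.7, 90.0, -130.8]
force: [1.4, -0.7, -0.7]
gripper_width: 91.0
```

Emit:
send_rows(commands=[[[0, 0.5, 0.02, 0, 0, 0], [0, 1, 0.03, 0, 0, 0]]])

```text
time_s: 18.77
ee_pos: [518.4, 121.2, 257.2]
ee_rot: [-117.0, 90.0, -117.1]
force: [1.0, -1.1, 0.8]
gripper_width: 91.3
```

Emit:
send_rows(commands=[[[0, 0.5, 0.02, 0, 0, 0], [0, 1, 0.03, 0, 0, 0], [0, 1, 0.03, 0, 0, 0]]])

```text
time_s: 19.15
ee_pos: [521.4, 222.6, 256.7]
ee_rot: [-169.0, 89.9, -168.8]
force: [0.3, -0.4, -0.8]
gripper_width: 90.9
```

Run:
```python
from h import *
go([522.4,274,150],0)
```

```text
t 19.15 tcp [521.4 222.6 256.7] closing deg 0.2 tilt [-0.001 -0.    -1.   ] w 90.9 F [ 0.3 -0.4 -0.8] q [22. 16. 86.  0. 77. 22.]
shift [1.0664 0.514  0.013 ]
turn [ 0.0005 -0.0002  0.    ] deg 0.2
```

Emit:
send_rows(commands=[[[0.2, 0.35, 0.01, 0, 0, 0], [0.6, 0.51, 0.01, 0, 0, 0], [1, 0.51, 0.01, 0, 0, 0], [1, 0.51, 0.01, 0, 0, 0], [1, 0.51, 0.01, 0, 0, 0], [1, 0.51, 0.01, 0, 0, 0]]])

```text
time_s: 19.9
ee_pos: [523.6, 271.3, 160.1]
ee_rot: [24.9, 89.8, 24.8]
force: [0.0, 0.2, -0.1]
gripper_width: 91.1
```

```bash
python3 look.py b1 138 205 185 160 50
python3 - <<'E'
from h import *
go([522.4,274,61],0)
E
```

```text
t 20.0 tcp [523.1 271.4 159.6] closing deg -0.1 tilt [ 0.003  0.001 -1.   ] w 91.0 F [ 0.3 -0.   0.5] q [26. 22. 93. -0. 65. 26.]
shift [ 0.9858  0.0243 -0.0094]
turn [-0.0002  0.0004 -0.0002] deg 0.2
```

View pics/b1.png

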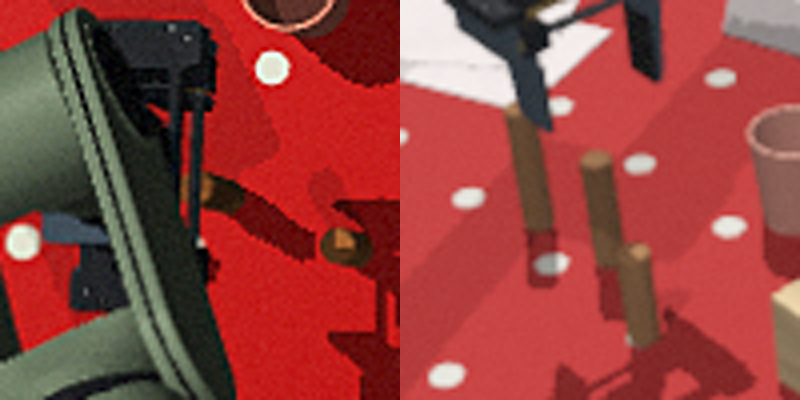

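The side crop shows the fingers (tips at (545,125) and (655,75)) straddling the line above the middle post's top at (597,158), with the long post at (517,110) clear of the path. I'll descend.

Emit:
send_rows(commands=[[[0.2, 0.02, -0.01, 0, 0, 0], [0.45, 0.02, -0.01, 0, 0, 0], [0.7, 0.02, -0.01, 0, 0, 0], [0.85, 0.02, -0.01, 0, 0, 0], [0.97, 0.02, -0.01, 0, 0, 0], [0.97, 0.02, -0.01, 0, 0, 0], [0.97, 0.02, -0.01, 0, 0, 0]]])

```text
time_s: 20.88
ee_pos: [521.8, 273.7, 61.7]
ee_rot: [28.3, 89.9, 28.3]
force: [0.0, 0.4, -0.1]
gripper_width: 91.3
```

```bash
python3 look.py b2 138 205 185 160 50
python3 - <<'E'
from h import *
go([522.4,274,61],0)
E
```

```text
t 20.98 tcp [521.7 273.7  61.8] closing deg -0.0 tilt [ 0.002  0.001 -1.   ] w 91.4 F [0.  1.3 0.6] q [ 27.  27. 100.   0.  53.  27.]
shift [0.0079 0.0031 0.0066]
turn [-0.0001  0.0002 -0.0001] deg 0.1
```

View pics/b2.png

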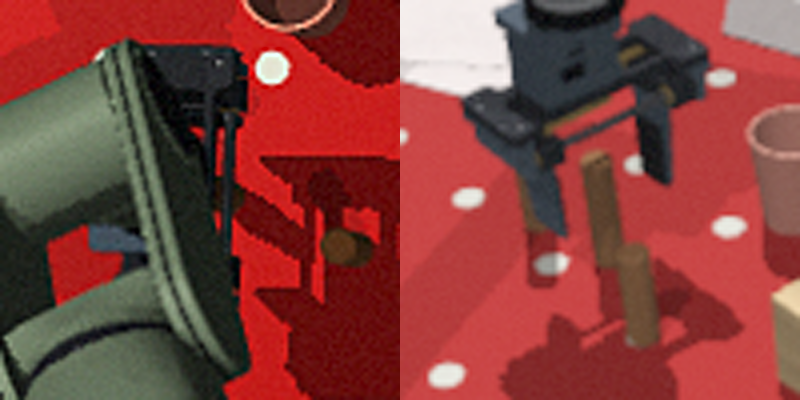

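The middle post's axis at z 61 (crop (602,200)) lies midway between the fingertips. I'll close the gripper.

Emit:
send_rows(commands=[[[0, 0, 0, 0, 0, 0], [0, 0, 0, 0, 0, 0], [0, 0, 0, 0, 0, 0], [0, 0, 0, 0, 0, 0], [0, 0, 0, 0, 0, 0], [0, 0, 0, 0, 0, 0], [0, 0, 0, 0, 0, 0], [0, 0, 0, 0, 0, 0]]], jaw=1, force=25)

```text
time_s: 21.98
ee_pos: [521.2, 273.4, 60.9]
ee_rot: [84.6, 90.0, 84.6]
force: [0.3, -0.5, -0.8]
gripper_width: 25.7
```

Emit:
send_rows(commands=[[[-0.1, 0, 0, 0, 0, 0], [-0.3, 0, 0, 0, 0, 0], [-0.5, 0, 0, 0, 0, 0], [-0.8, 0, 0, 0, 0, 0], [-1, 0, 0, 0, 0, 0], [-1, 0, 0, 0, 0, 0]]])

```text
time_s: 22.72
ee_pos: [522.3, 274.0, 163.2]
ee_rot: [27.7, 89.7, 27.7]
force: [0.1, -0.6, 0.4]
gripper_width: 25.5
```

Emit:
send_rows(commands=[[[-0.3, 0, 0, 0, 0, 0], [-0.5, 0, 0, 0, 0, 0], [-0.6, 0, 0, 0, 0, 0], [-0.6, 0, 0, 0, 0, 0]]])

```text
time_s: 23.22
ee_pos: [521.1, 273.4, 220.7]
ee_rot: [145.7, 90.0, 145.6]
force: [-0.1, 0.4, 0.0]
gripper_width: 25.5
```

```bash
python3 look.py b3 138 205 185 150 55
python3 - <<'E'
from h import *
go([584,-94,220],0)
E
```

```text
t 23.32 tcp [520.6 273.1 219.7] closing deg -0.0 tilt [-0.002 -0.001 -1.   ] w 25.1 F [-0.7 -0.1 -0.9] q [27. 19. 87.  0. 74. 27.]
shift [-6.0000e-04 -3.6708e+00  6.3570e-01]
turn [-0.0001 -0.0003  0.0001] deg 0.1
```

View pics/b3.png

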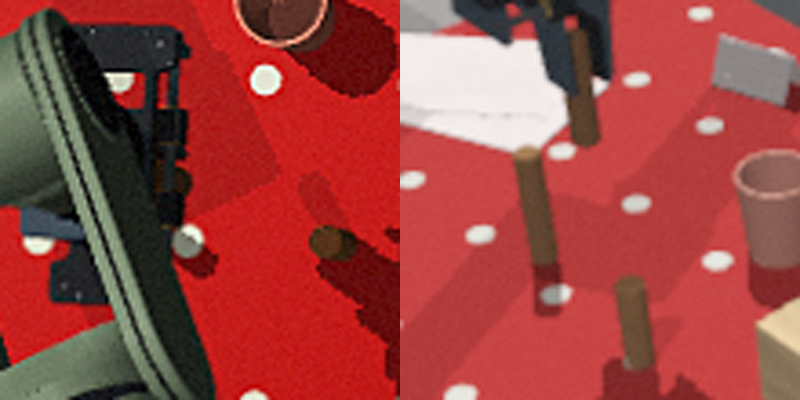

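The post is held upright and the other two are standing undisturbed. I'll carry it over the stand, raised to clear the fitted post.

Emit:
send_rows(commands=[[[-0.15, -0.2, 0.04, 0, 0, 0], [-0.3, -0.5, 0.09, 0, 0, 0], [-0.3, -0.92, 0.16, 0, 0, 0]]])

```text
time_s: 23.7
ee_pos: [538.1, 180.0, 252.8]
ee_rot: [8.9, 89.8, 8.9]
force: [0.8, -0.6, -0.8]
gripper_width: 25.7
```

Emit:
send_rows(commands=[[[0, -0.45, 0.08, 0, 0, 0], [0, -0.92, 0.16, 0, 0, 0]]])

```text
time_s: 23.95
ee_pos: [553.2, 86.8, 251.6]
ee_rot: [-35.5, 90.0, -35.5]
force: [1.1, -0.1, -1.2]
gripper_width: 25.2
```

Emit:
send_rows(commands=[[[0, -0.45, 0.08, 0, 0, 0], [0, -0.92, 0.16, 0, 0, 0]]])

```text
time_s: 24.2
ee_pos: [568.9, -5.4, 251.6]
ee_rot: [-41.2, 90.0, -41.2]
force: [0.6, 0.0, -0.2]
gripper_width: 25.8
```

Emit:
send_rows(commands=[[[0, -0.35, 0.08, 0, 0, 0], [0, -0.65, 0.12, 0, 0, 0], [0, -0.92, 0.16, 0, 0, 0], [0, -0.92, 0.16, 0, 0, 0], [0, -0.92, 0.16, 0, 0, 0]]])

```text
time_s: 24.82
ee_pos: [584.6, -94.8, 251.2]
ee_rot: [105.2, 90.0, 105.2]
force: [-0.0, 0.4, -0.3]
gripper_width: 25.8
```

Run:
```python
from h import *
go([584,-94,165],0)
```

```text
t 24.82 tcp [584.6 -94.8 251.2] closing deg -0.1 tilt [-0.     0.001 -1.   ] w 25.8 F [-0.   0.4 -0.3] q [-10.  19.  84.   0.  78. -10.]
shift [ 0.8619  0.0076 -0.0058]
turn [-0.0002 -0.     -0.0001] deg 0.1
```

Next I'll lower it to a foot height near 107 and compare it with the socket.

Emit:
send_rows(commands=[[[0.25, 0, 0, 0, 0, 0], [0.5, 0, 0, 0, 0, 0], [0.7, 0, 0, 0, 0, 0], [0.8, 0, 0, 0, 0, 0], [0.83, 0, 0, 0, 0, 0], [0.83, 0, 0, 0, 0, 0]]])

```text
time_s: 25.58
ee_pos: [585.3, -94.5, 168.6]
ee_rot: [-3.7, 89.9, -3.7]
force: [-0.8, 0.0, -0.3]
gripper_width: 25.7
```

```bash
python3 look.py b4 270 182 281 190 30
python3 - <<'E'
from h import *
go([584,-94.5,120],0)
s=env.state()["ee_pos"];print("foot",proj("side",s-[0,0,61]),"mouth",proj("side",[s[0],s[1],80]),proj("side",s))
f=np.load("side_b4.npz")["p"]
cv2.imwrite("pics/b4b.png",cv2.resize(f[150:220,245:315,::-1],(560,560),interpolation=0))
E
```

```text
t 25.68 tcp [585.5 -94.7 168.8] closing deg -0.0 tilt [ 0.002 -0.    -1.   ] w 25.2 F [-0.3 -0.3 -0.6] q [-10.  22.  91.   0.  67. -10.]
shift [ 0.4883  0.0017 -0.0157]
turn [-0.0001  0.0003  0.    ] deg 0.1
foot [[281.43710105 195.05572045]] mouth [[281.37867764 202.75736607]] [[281.5709741  177.42690508]]
```

View pics/b4b.png

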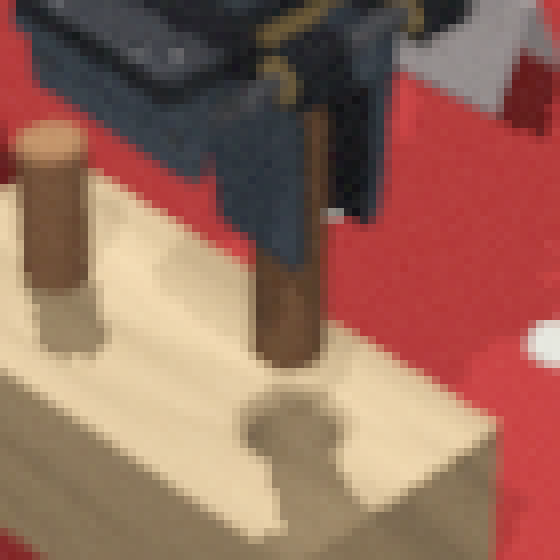

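The crop shows the post's foot at column 280.75, with the socket centred at column 281.1. The post therefore sits about 2–3 mm towards +y in the jaws. I'll offset y by -2.5 and x by -1.5 as I insert it.

Emit:
send_rows(commands=[[[0.1, -0.02, -0.01, 0, 0, 0], [0.18, -0.025, -0.015, 0, 0, 0], [0.23, -0.025, -0.015, 0, 0, 0], [0.27, -0.025, -0.015, 0, 0, 0], [0.31, -0.025, -0.015, 0, 0, 0], [0.35, -0.025, -0.015, 0, 0, 0], [0.38, -0.025, -0.015, 0, 0, 0]]])

```text
time_s: 26.55
ee_pos: [583.5, -97.1, 129.7]
ee_rot: [84.9, 90.0, 84.9]
force: [0.3, -0.0, -0.7]
gripper_width: 25.5
```

```bash
python3 look.py b5 270 182 281 190 30
python3 - <<'E'
from h import *
go([584,-97,99],0)
f=np.load("side_b5.npz")["p"]
cv2.imwrite("pics/b5b.png",cv2.resize(f[150:220,245:315,::-1],(560,560),interpolation=0))
E
```

```text
t 26.65 tcp [583.3 -97.1 129.6] closing deg -0.0 tilt [-0.001  0.    -1.   ] w 25.6 F [-0.1  0.2 -1.3] q [-11.  23.  95.   0.  62. -11.]
shift [0.3056 0.0008 0.0072]
turn [-0.0001 -0.0001 -0.    ] deg 0.0
```

View pics/b5b.png

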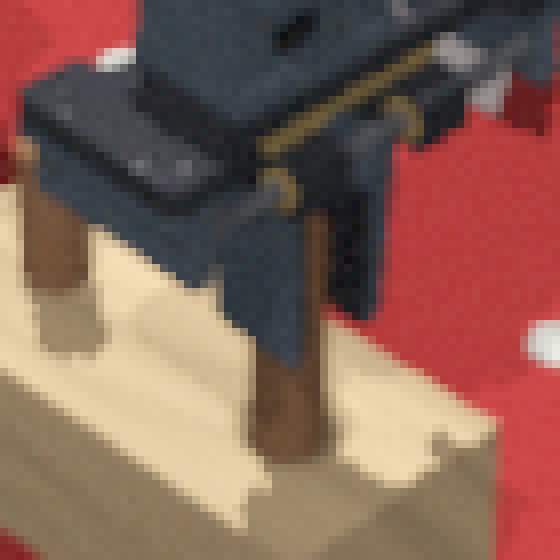

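The foot is about 11 mm inside the mouth with no side force. I'll continue to the bottom.

Emit:
send_rows(commands=[[[0.05, 0, 0.003, 0, 0, 0], [0.1, 0, 0.005, 0, 0, 0], [0.15, 0, 0.005, 0, 0, 0], [0.19, 0, 0.005, 0, 0, 0], [0.23, 0, 0.005, 0, 0, 0], [0.26, 0, 0.005, 0, 0, 0], [0.28, 0, 0.005, 0, 0, 0]]])

```text
time_s: 27.52
ee_pos: [584.0, -97.1, 101.8]
ee_rot: [112.9, 90.0, 112.9]
force: [-0.2, -0.2, 0.2]
gripper_width: 25.4
```

Emit:
send_rows(commands=[[[0.01, 0, 0, 0, 0, 0], [0.02, 0, 0, 0, 0, 0], [0.025, 0, 0, 0, 0, 0], [0.025, 0, 0, 0, 0, 0]]])

```text
time_s: 28.02
ee_pos: [584.0, -97.1, 99.5]
ee_rot: [34.9, 90.0, 34.9]
force: [-0.2, -0.1, -0.0]
gripper_width: 25.2
```

Emit:
send_rows(commands=[[[0.01, 0, 0, 0, 0, 0], [0.015, 0, 0, 0, 0, 0], [0.015, 0, 0, 0, 0, 0]]])

```text
time_s: 28.4
ee_pos: [584.2, -97.2, 98.9]
ee_rot: [-5.9, 89.9, -5.9]
force: [-1.9, -0.0, 5.2]
gripper_width: 25.6
```

It touches bottom at TCP z 98.9, where I expected 99. I'll release and retreat up and away.

Emit:
send_rows(commands=[[[0, 0, 0, 0, 0, 0], [0, 0, 0, 0, 0, 0], [0, 0, 0, 0, 0, 0], [0, 0, 0, 0, 0, 0], [0, 0, 0, 0, 0, 0], [0, 0, 0, 0, 0, 0], [0, 0, 0, 0, 0, 0]]], jaw=-1)

```text
time_s: 29.28
ee_pos: [584.0, -97.1, 97.9]
ee_rot: [63.5, 90.0, 63.5]
force: [0.8, 0.1, -0.2]
gripper_width: 90.3
```

Emit:
send_rows(commands=[[[-0.2, 0, 0, 0, 0, 0], [-0.5, 0, 0, 0, 0, 0], [-1, 0, 0, 0, 0, 0], [-1, 0, 0, 0, 0, 0]]])

```text
time_s: 29.78
ee_pos: [586.5, -97.6, 202.4]
ee_rot: [-9.9, 89.5, -10.0]
force: [0.3, -0.6, 0.2]
gripper_width: 91.3
```

Emit:
send_rows(commands=[[[-0.5, 0, 0, 0, 0, 0], [-0.8, 0, -0.4, 0, 0, 0], [-0.8, 0, -1, 0, 0, 0], [-0.8, 0, -1, 0, 0, 0]]])

```text
time_s: 30.28
ee_pos: [479.5, -96.6, 277.1]
ee_rot: [169.2, 89.8, 169.1]
force: [0.3, -0.2, 1.3]
gripper_width: 91.1
```

Emit:
send_rows(commands=[[[0, 0, -0.5, 0, 0, 0], [0, 0, -1, 0, 0, 0], [0, 0, -1, 0, 0, 0], [0, 0, -1, 0, 0, 0]]])

```text
time_s: 30.78
ee_pos: [385.2, -97.2, 277.8]
ee_rot: [0.2, 89.9, 0.2]
force: [0.3, 0.5, 0.6]
gripper_width: 91.1
```

Run:
```python
from h import *
go([0,0,0])
for n in("top","side"):
    p,d=env.grab_frame(n); np.savez(f"{n}_z.npz",p=p,d=d);cv2.imwrite(f"pics/{n}_z.png",p[:,:,::-1])
a=cv2.imread("pics/side_z.png");b=cv2.imread("pics/top_z.png")
cv2.imwrite("pics/z.png",np.vstack([np.hstack([a[100:260,150:410],b[100:260,90:350]]),np.hstack([a[220:350,150:410],b[150:280,252:512]])]))
```

```text
t 30.77 tcp [385.2 -97.2 277.8] closing deg -0.0 tilt [ 0.001  0.    -1.   ] w 91.1 F [0.3 0.5 0.6] q [-16.  -0. 103.   0.  77. -16.]
shift [ 2.7741  0.9696 -3.8556]
```

View pics/z.png

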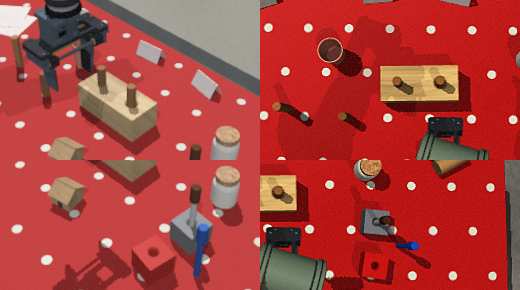

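View pics/side_z.png

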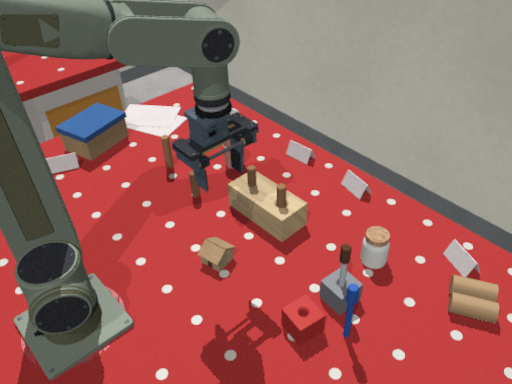

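The post is in the socket and the rod is in its holder. I'll check the heights and positions numerically before handing in.

Run:
```python
from h import *
for n in("top","side"):
    c0=cloud(n,np.load(n+"0.npz")["d"]);f=np.load(n+"_z.npz");c=cloud(n,f["d"])
    def top(c,x,y,lo,hi,r=20):
        m=(np.hypot(c[...,0]-x,c[...,1]-y)<r)&(c[...,2]>lo)&(c[...,2]<hi)
        return (c[m].mean(0).round(1).tolist(),int(m.sum())) if m.any() else None
    print(n,"new post",top(c,584,-94,132,150),"fitted",top(c,586,25,132,150))
    for nm,a in dict(rod=(507,-380,172,190),long=(507,357,111,128),short=(485,178,78,95),jar=(667,-357,90,105,40),cup=(674,223,75,95,45),house=(368,-75,40,75,45)).items():
        print("  ",nm,top(c0,*a),top(c,*a))
```

```text
top new post ([585.0, -89.1, 138.5], 72) fitted ([581.1, 28.4, 138.6], 69)
   rod ([506.4, -377.4, 178.3], 65) ([506.6, -376.9, 178.2], 66)
   long ([507.9, 359.5, 117.3], 71) ([507.7, 360.0, 117.3], 72)
   short ([484.9, 181.1, 84.3], 69) ([484.9, 181.5, 85.4], 66)
   jar ([666.6, -354.7, 94.4], 322) ([666.4, -354.8, 94.2], 328)
   cup ([676.1, 226.9, 82.8], 147) ([676.3, 227.1, 82.9], 148)
   house ([367.7, -72.5, 51.2], 488) ([350.2, -52.9, 53.1], 6)
side new post ([583.4, -96.1, 139.4], 65) fitted ([578.8, 20.7, 139.5], 59)
   rod ([504.4, -381.8, 179.6], 86) ([504.5, -381.6, 179.2], 93)
   long ([507.1, 354.6, 117.9], 43) ([506.9, 353.8, 117.7], 46)
   short ([483.5, 176.5, 85.1], 56) ([479.5, 178.4, 85.9], 32)
   jar ([663.8, -359.2, 95.9], 356) ([664.2, -359.2, 96.0], 350)
   cup ([674.4, 220.4, 82.5], 168) ([653.2, 224.2, 80.7], 20)
   house ([361.1, -80.7, 51.9], 518) ([361.5, -80.8, 51.8], 516)
```

```bash
python3 -c "
from workcell import env
print(env.job_done())"
```

```text
the job is handed in; nothing more can be done
None
```

I measured the socket with the rod, fitted the middle post and handed the job in at about 31 s. No verdict was reported.

- **Depth:** the gripped rod touched the socket's bottom with its foot at about z = 38 mm and rested there at about 6 N. That makes the socket 42 mm deep, so it needed the 102 mm post. The rod then went back into the grey holder.
- **Post:** the post reached the bottom at the height expected for 42 mm, with about 5 N of contact.
- **Last checks:**
  - The new post's top and the fitted post's top agree within 0.1 mm in each camera (138.5 and 138.6 mm from above, 139.4 and 139.5 mm from the side).
  - The rod stands upright in its holder, within 1 mm of its starting position.
  - The long and short posts are unmoved. The side camera showed the short post 4 mm off, but the gripper partly hid it there, and the top camera shows it within about 1 mm.
  - The jar is unmoved in both views, the cup in the top view and the house in the side view. The gripper or arm hid the cup and the house in the other view.
- **Disagreement:** the two cameras differ by about 5 mm in y throughout (up to about 8 mm on the post tops). I positioned using the side view, which matched the robot's own position, and both insertions went in without side force.

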